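# Tuck the cover strip under the hinged flap and hold it down

## Robot

A 6-joint arm with a two-finger parallel gripper is mounted at the origin on a cart in front of the work surface, level with it; the furniture and walls round the work are solid. World frame = base frame: x ahead of the robot, y to its left, z up, the work surface at z = 0. Lengths are in m, angles in rad, forces in N, time in s.
With the tool pointing down it reaches from about 0.275 to 0.85 m from the base axis. Payload 5.2 kg.
Tool frame: the origin (TCP) lies between the finger pads; the fingertips stand 8 mm ahead of it and the grasp point (between the pads) lies 11 mm behind it; z points along the fingers, y is the line along which they close (so a half turn about z gives the same grasp; the last joint's range is limited). The gripper opens to 85 mm and grips with 20 to 120 N. Pads are 22 mm wide; open, the fingers measure 114 mm over their backs; the gripper's body (76 mm by 85 mm) begins 54 mm behind the grasp point. The pads swing forward as they close: fully open they stand 13 mm farther back than shut.
Start: joints at [-1.391, 0.259, 1.535, -0, 1.348, -0.203], TCP at [0.205, -0.51, 0.239] pointing down, gripper open.
Joint ranges: [-3.14, 3.14], [-0.91, 2.08], [0.19, 2.58], [-1.22, 4.36], [0.22, 2.71], [-3.12, 3.12]. Speed limits (rad/s): [2.57, 2.57, 3.14, 3.14, 3.14, 3.14].

## Interface

Orientations are given as [roll, pitch, yaw] about the fixed x, y, z axes, in that order (R = Rz(yaw) Ry(pitch) Rx(roll)).
In Python, from bench import r gives the robot as it stands.
- The arm moves only by the shell command python3 -m creep 'ROWS' [FORCE]. ROWS is JSON, a list that holds one entry, the list of rows, each a list of 7 numbers: the shift along the tool's x, y, z in mm, then the turn, a rotation vector about the tool's x, y, z in rad, then the finger opening in mm, from 0 to 85.4. In form: [[[tx, ty, tz, rx, ry, rz, claw], ...]]. A call has 1 to 20 rows; each row shifts and turns the commanded pose from where the row before left it, along the tool's axes as they then stand; what a row does not reach is not made up. A row lasts 1/8 s, in which the tool goes at most 62.5 mm and 10.7 degrees, less where a joint would pass 70% of its speed; a pose out of reach is approached as far as the arm can. A call is refused whole if a number of a shift passes 62.5 or a number of a turn 0.188, either way. A call with a gripper value outside its range is refused whole. The fingers move at their own pace and stop on an object; FORCE is the grip in N (left out, the last holds). Time passes only in rows, so rows that do not move let the fingers close. It gives the time, the measured TCP pose, the force, the opening and the grip force at its end, in the units of the state.
- r.read_state(): the state, without advancing time (a new reading comes with each control period).
- r.get_image(name): name is "scene" or "side" or "wrist"; returns a dict with "pixels" (384x512x3 uint8, red, green, blue), "vertical_fov" (degrees; the focal length in pixels is half the picture's height over the tangent of half this angle, whatever the lens; pixels are square), "cx", "cy" (the principal point, pixels), "world_from_camera" (4x4, takes a point from camera to world coordinates). Camera axes: x right, y down, z forward; pixel columns grow to the right and rows downward; lengths in m; the calibration is good to about 2 mm. A picture is of the moment at which its call begins. There is no depth.
- r.job_done(): hands the job in; it is judged then, once.
Trained networks look in a picture, given as the dict that the camera call returned (one of the last four; its "shot" number tells which), for a name from the list of things; names that differ only in an ending like _2 or _b are one class to them, and where a whole thing is asked for, a point or a joint stands for the part that bears it (a point fixed in the world has none). Each returns a list of dicts, best first, with "conf" (0 to 1); they miss things now and then, are a little off and sometimes report something else, mostly with a low value. They report only what shows in the picture. A call takes as long as a camera call.
- r.recognise(picture, query): "bbox" ([left, top, right, bottom] as shares, 0 to 1, of the picture: columns of its width, rows of its height, round what is visible of it).
- r.place_of(picture, query): "position" ([column, row] as shares, 0 to 1, of the picture: columns of its width, rows of its height: a listed point, or the origin of a listed thing).
The state is a dict: "time_s": time; "qpos": joint angles; "joint_vel": joint speeds; "joint_efforts": joint torques, N m; "eef_pos": TCP position; "tool_rot": TCP orientation; "contact_force": force on the tool from outside, world axes, zero at the start; "moment": the same for the moment, N m; "grip_width": finger opening in m; "gripper_force": force on a finger pad.
Only numpy, scipy, OpenCV 4.12 (cv2) and the standard library are available. Lean on these libraries where they do the work, as an engineer would, in place of code of your own. Each camera call takes 0.05 s, during which the arm holds its last target. There are 200 camera calls.

## Task

Clear the metal offcut off the blue plate into the orange scrap bin. Then tuck the front edge of the cover strip (the aluminium one with the red grip) under the yellow hinged flap without lifting the flap, push it fully home and square against the stop beneath, and finish still holding the strip pressed flat on the plate, with a light push of about 10 N, ready for its screws. Leave the V block and the steel cups where they are.

Things in the scene. Friction and masses are not known exactly. Their poses are not given: they have to be found in the camera images.
- base_plate: Blue fixed base plate, 225 x 200 x 12 mm, lying on the worktop. Origin on its underside; its top is 12 mm above the origin. Spans x = -120 to +105 mm and y = -100 to +100 mm in its frame. Its +x is the direction in which the strip is pushed in. A machine spindle overhangs the worktop behind: keep clear of world x over 0.60 m, y between -0.10 and 0.09 m, up to 0.26 m high.
- flap_frame: Fixed frame on the base plate carrying the yellow flap; its origin lies on the plate's top face, 12 mm above the plate's origin, same axes. Two side rails, inner faces at y = +-67 mm, from x = 2 to 97 mm, 9 mm high. Between them, under the flap, the stop bar: its near face at x = +45 mm, 7 mm high.
- flap_edge (a point): Underside of the yellow flap (148 mm wide, 3 mm thick) at its bend: at rest at x = 5 mm in flap_frame, 9 mm above the plate. From here the flap runs flat to x = 85 mm; in front of it a lip about 15 mm deep bends up, to x = -10 mm, where its underside is about 14 mm and its top 17 mm above the plate.
- flap (a joint): Hinge of the yellow flap (150 g, no spring, held down by its weight), rad: 0 at rest, grows as the near edge of the flap is lifted (0.08 rad is about 7 mm at the edge). The hinge line lies at x = 88 mm, 12.5 mm above the plate, in flap_frame.
- strip: Loose aluminium cover strip, about 0.2 kg: flat leg 110 (x) x 110 (y) x 4 mm with an upstand along its rear edge that carries a red grip bar. Origin under the centre of the flat leg; +x points from the upstand to the front edge that is tucked in, +z up.
- strip_grip (a point): Centre of the red grip bar of the strip: 10 mm thick (along x), 90 mm long (along y), 24 mm high; 34 mm above the strip's underside and 50 mm behind the strip's origin. Below the bar the upstand is 4 mm thick. The bar's top is 46 mm above the underside. Same axes as the strip.
- strip_edge (a point): Middle of the strip's front edge, half-way up its 4 mm thickness, 105 mm ahead of strip_grip. Fully home it touches the stop bar, at x = 45 mm in flap_frame, 2 mm above the plate.
- offcut_center (a point): Centre of a sawn offcut of slotted aluminium profile lying on the blue plate, 44 (x, its length) x 28 x 28 mm, 80 g.
- offcut: The same offcut; origin at the centre of its underside.
- scrap_bin: Orange open-topped scrap bin, fixed, 120 x 120 mm outside, 50 mm high, walls 4 mm. Origin at the centre of its underside.
- v_block: Bystander: ground steel V block, 62 x 57 x 35 mm, loose.
- cup_near: Bystander: deep drawn steel cup, 64 mm diameter, 47 mm high, loose (the one nearest to the robot).

How it is judged:
By the outcome, as a careful person would: the job done as asked, in the order asked, and still so for the second after the job is handed in, while the arm keeps its last pose, push and grip.
It also fails if it takes over 58 s, if anything falls off the work surface, if the arm or the gripper's body presses on something with over 40 N, if the wrist force passes 120 N, or if a joint passes its speed limit or range.

## Working session

There is one attempt and no reset: what is moved stays moved. The work goes in short steps, Python scripts to look and compute and a shell command to move; the robot and the scene stay as the last step left them, time stands still between calls to the robot, and variables do not carry over. Pictures are saved under pics/ and viewed, at most 10 in all, crops included, and the job is handed in when it is done.

```bash
mkdir -p pics
cat > h.py <<'E'
import numpy as np, cv2
from bench import r
def save(p,n): cv2.imwrite('pics/'+n,p["pixels"][:,:,::-1])
def ray(p,s):
    px=np.asarray(p["pixels"]);H,W=px.shape[:2]
    f=H/2/np.tan(np.radians(p["vertical_fov"])/2)
    d=np.array([(s[0]*W-p["cx"])/f,(s[1]*H-p["cy"])/f,1.])
    T=np.array(p["world_from_camera"]);return T[:3,3],T[:3,:3]@d
def atz(p,s,z):
    o,d=ray(p,s);return o+d*(z-o[2])/d[2]
def tri(L):
    A=np.zeros((3,3));b=np.zeros(3)
    for p,s in L:
        o,d=ray(p,s);d=d/np.linalg.norm(d);M=np.eye(3)-np.outer(d,d);A+=M;b+=M@o
    return np.linalg.solve(A,b)
def proj(p,X):
    px=np.asarray(p["pixels"]);H,W=px.shape[:2]
    f=H/2/np.tan(np.radians(p["vertical_fov"])/2)
    T=np.array(p["world_from_camera"]);c=T[:3,:3].T@(np.asarray(X)-T[:3,3]);return np.array([f*c[0]/c[2]+p["cx"],f*c[1]/c[2]+p["cy"]])
E
python3 - <<'E'
from h import *
np.set_printoptions(precision=4,suppress=True)
s=r.read_state();print(s)
P={n:r.get_image(n) for n in("scene","side","wrist")}
for n in P: save(P[n],n+'0.png')
for q in["base_plate","flap_frame","flap_edge","strip","strip_grip","strip_edge","offcut_center","offcut","scrap_bin","v_block","cup_near"]:
    L=[]
    for n in P:
        o=r.place_of(P[n],q)
        if o: print(q,n,np.round(np.array(o[0]["position"])*[512,384],1),round(o[0]["conf"],2)); 
        if o and o[0]["conf"]>.4: L.append((P[n],o[0]["position"]))
    if len(L)>1:
        X=tri(L);print('  ->',X,[np.round(proj(p,X)-np.array(s)*[512,384],1) for p,s in L])
E
python3 - <<'E'
import cv2,numpy as np
a=[cv2.imread(f'pics/{n}0.png') for n in("scene","side")]
cv2.imwrite('pics/both0.png',cv2.resize(np.hstack(a),(800,300)))
E
```

```text
{'time_s': 0.0, 'qpos': array([-1.3908,  0.2593,  1.5361, -0.    ,  1.348 , -0.2028]), 'joint_vel': array([ 0.001 ,  0.002 , -0.0005,  0.0003, -0.    ,  0.0012]), 'joint_efforts': array([ -0.0017, -44.6038, -29.0571,  -0.0004,   0.0118,   0.    ]), 'eef_pos': array([ 0.2054, -0.5097,  0.2385]), 'tool_rot': array([-3.1398, -0.0004,  0.3828]), 'contact_force': array([-0.6233,  0.0315,  0.3228]), 'moment': array([ 0.0303,  0.0004, -0.0125]), 'gripper_force': 0.0, 'grip_width': 0.08551992100440602}
base_plate side [231.9 206. ] 0.78
flap_frame side [235.8 198. ] 0.58
flap_edge side [234.7 197. ] 0.9
strip scene [341.6 188.6] 0.96
strip side [267.9 164. ] 0.8
  -> [ 0.5175 -0.4164  0.006 ] [array([ 0.1, -0.9]), array([0.3, 0.8])]
strip_grip scene [349.6 184.8] 0.6
strip_grip side [284.2 158.7] 0.88
  -> [ 0.4711 -0.4019  0.0395] [array([-0.2,  1.3]), array([-0.4, -1.2])]
strip_edge scene [331.5 178.8] 0.74
offcut_center scene [340.6 188.9] 0.56
offcut_center side [262.8 204.4] 0.74
  -> [ 0.5426 -0.4272 -0.0744] [array([-4.5, 17.5]), array([ -3.4, -17.3])]
offcut side [259.3 210. ] 0.86
scrap_bin scene [128.  246.4] 0.76
scrap_bin side [207.6 298.5] 0.76
  -> [0.522  0.192  0.0006] [array([-0.3,  1.1]), array([-0.5, -1.4])]
v_block scene [208.5 266. ] 0.55
v_block side [290.2 259.9] 0.56
  -> [ 0.3917  0.0458 -0.0038] [array([ 0.6, -2.5]), array([1.1, 2.7])]
cup_near scene [346.1 225.8] 0.83
cup_near side [313.9 184.5] 0.73
  -> [ 0.3751 -0.3235 -0.0016] [array([ 0.2, -1.3]), array([0.4, 1.2])]
```

View pics/scene0.png

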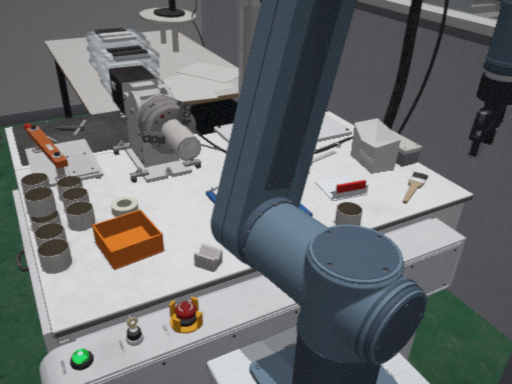

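View pics/side0.png

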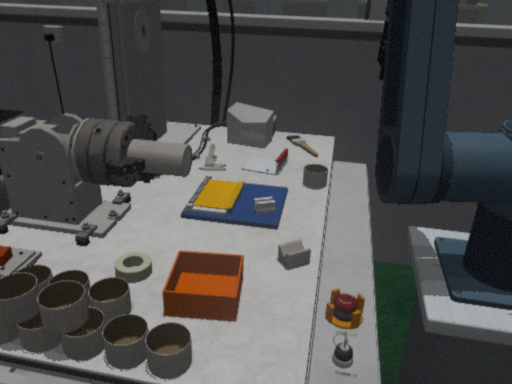

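Scene: the strip's red grip is at about (350,186), the near cup at (348,215) and the bin at (128,238); the arm hides the plate. Side: the blue plate is centred at about (237,202), with the flap at (218,194), the offcut at (264,205) and the strip at (265,163).

Run:
```python
from h import *
np.set_printoptions(precision=4,suppress=True)
P=r.get_image("side");W=r.get_image("wrist")
px=np.asarray(P["pixels"]).copy()
hsv=cv2.cvtColor(px,cv2.COLOR_RGB2HSV)
roi=np.zeros(px.shape[:2],bool);roi[170:235,170:310]=1
m=((hsv[...,0]>100)&(hsv[...,0]<130)&(hsv[...,1]>110)&roi)
y=((hsv[...,0]>18)&(hsv[...,0]<32)&(hsv[...,1]>150)&roi)
def quad(m,z):
    c=max(cv2.findContours(m.astype(np.uint8),0,2)[0],key=cv2.contourArea)
    h=cv2.convexHull(c)[:,0]+0.5
    X=np.array([atz(P,u/[512,384],z)[:2] for u in h]).astype(np.float32)
    return cv2.minAreaRect(X),cv2.boxPoints(cv2.minAreaRect(X))
for n,mm,z in(("plate",m,.012),("flap",y,.024)): print(n,quad(mm,z))
for q,z in(("base_plate",0),("flap_frame",.012),("flap_edge",.021),("offcut",.012),("offcut_center",.026)):
    o=r.place_of(P,q)
    for k in o[:2]: print(q,k["conf"],atz(P,k["position"],z))
for q in("offcut","strip"): print(r.recognise(P,q)[:1])
T=np.array(r.get_image("wrist")["world_from_camera"]);s=r.read_state()
from scipy.spatial.transform import Rotation as R
Rt=R.from_euler('xyz',s["tool_rot"]).as_matrix()
print("cam in tool",Rt.T@(T[:3,3]-s["eef_pos"]),Rt.T@T[:3,:3],W["vertical_fov"])
```

```text
plate (((0.5489055514335632, -0.15957185626029968), (0.22130438685417175, 0.19752644002437592), 1.5230034589767456), array([[ 0.4357, -0.0638],
       [ 0.4409, -0.2612],
       [ 0.6621, -0.2554],
       [ 0.6569, -0.0579]], dtype=float32))
flap (((0.5965002179145813, -0.16469833254814148), (0.09179429709911346, 0.14983093738555908), 0.7887978553771973), array([[ 0.5496, -0.0904],
       [ 0.5516, -0.2402],
       [ 0.6434, -0.239 ],
       [ 0.6414, -0.0892]], dtype=float32))
base_plate 0.67 [ 0.557  -0.1592  0.    ]
base_plate 0.5 [ 0.4896 -0.1807  0.    ]
flap_frame 0.56 [ 0.563  -0.1752  0.012 ]
flap_edge 0.92 [ 0.5679 -0.1804  0.021 ]
offcut 0.69 [ 0.4773 -0.1438  0.012 ]
offcut 0.38 [ 0.5611 -0.1673  0.012 ]
offcut_center 0.57 [ 0.4798 -0.1419  0.026 ]
[{'bbox': [0.4965, 0.5128, 0.5311, 0.5594], 'conf': 0.68}]
[{'bbox': [0.4768, 0.3846, 0.5674, 0.4638], 'conf': 0.65}]
cam in tool [ 0.0756  0.0009 -0.1339] [[ 0.0001 -0.9541 -0.2993]
 [ 1.      0.0001  0.    ]
 [ 0.     -0.2993  0.9541]] 59.21959673917626
```

```bash
python3 -m creep '[[[41,-26.5,0,0,0,0,60],[41,-26.5,0,0,0,0,60],[41,-26.5,0,0,0,0,60],[41,-26.5,0,0,0,0,60],[41,-26.5,0,0,0,0,60],[41,-26.5,0,0,0,0,60],[41,-26.5,0,0,0,0,60],[41,-26.5,0,0,0,0,60],[41,-26.5,0,0,0,0,60],[0,0,0,0,0,0.128,60],[0,0,0,0,0,0.128,60],[0,0,0,0,0,0.127,60],[0,0,0,0,0,0,60]]]'
python3 - <<'E'
from h import *
np.set_printoptions(precision=4,suppress=True)
W=r.get_image("wrist");save(W,'w1.png')
for q,z in(("base_plate",0),("flap_frame",.012),("flap_edge",.021),("offcut",.012),("offcut_center",.026)):
    for k in r.place_of(W,q)[:1]: print(q,round(k["conf"],2),np.array(k["position"])*[512,384],atz(W,k["position"],z))
px=np.asarray(W["pixels"]).copy();hsv=cv2.cvtColor(px,cv2.COLOR_RGB2HSV)
for b in r.recognise(W,"offcut")[:1]:
    print(b);b=np.array(b["bbox"])*[512,384,512,384]
    l,t,rr,bb=[int(v) for v in b+[-6,-6,6,6]]
    m=np.zeros(px.shape[:2],np.uint8);sub=hsv[t:bb,l:rr];m[t:bb,l:rr]=(sub[...,1]<90)
    c=max(cv2.findContours(m,0,2)[0],key=cv2.contourArea)[:,0]+.5
    X=np.array([atz(W,u/[512,384],.040)[:2] for u in c]).astype(np.float32);print(cv2.minAreaRect(X))
E
```

```text
time_s: 3.92
eef_pos: [0.4587, -0.151, 0.2394]
tool_rot: [3.142, -0.0, 0.001]
contact_force: [-0.2, 0.6, -0.1]
grip_width: 0.0599
gripper_force: 0.0
base_plate 0.88 [264.9088  61.5936] [ 0.5604 -0.1584  0.    ]
flap_frame 0.76 [273.8176  62.784 ] [ 0.5585 -0.1671  0.012 ]
flap_edge 0.97 [270.7968  59.0976] [ 0.5612 -0.1637  0.021 ]
offcut 0.88 [234.9056 143.5008] [ 0.4776 -0.1266  0.012 ]
offcut_center 0.81 [228.9152 144.6912] [ 0.4786 -0.1214  0.026 ]
{'bbox': [0.4078, 0.3112, 0.5, 0.4474], 'conf': 0.71}
((0.4780886471271515, -0.12479916960000992), (0.04513463377952576, 0.030960656702518463), 26.964542388916016)
```

View pics/w1.png

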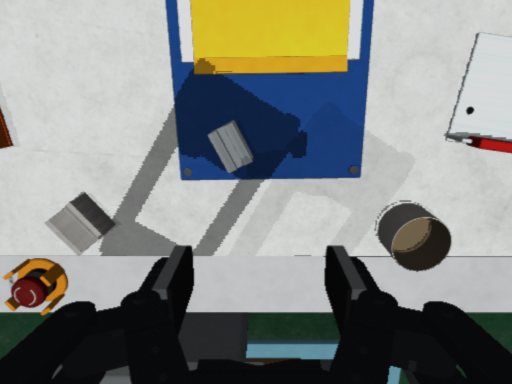

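The wrist view shows the offcut at about (230,147), yawed about +0.47 rad. The flap bend is at about (270,59), the strip grip at the right edge (490,145) and the cup at (415,235).

```bash
python3 -m creep '[[[19,-27,40,0,0,0,60],[0,0,40,0,0,-0.157,60],[0,0,40,0,0,-0.157,60],[0,0,40,0,0,-0.156,60],[0,0,30,0,0,0,60],[0,0,15,0,0,0,60],[0,0,8.5,0,0,0,60],[0,0,0,0,0,0,60],[0,0,0,0,0,0,20],[0,0,0,0,0,0,20],[0,0,0,0,0,0,20],[0,0,0,0,0,0,20],[0,0,0,0,0,0,20]]]' 40
```

```text
time_s: 5.9
eef_pos: [0.4784, -0.1245, 0.0269]
tool_rot: [3.14, -0.001, 0.47]
contact_force: [0.6, 0.3, 6.0]
grip_width: 0.0275
gripper_force: 40.8
```

```bash
python3 -m creep '[[[0,0,-30,0,0,0,20],[0,0,-45,0,0,0,20],[0,0,-45,0,0,0,20],[13.7,-38,-20,0,0,0,20],[13.7,-38,0,0,0,0,20],[13.7,-38,0,0,0,0,20],[13.7,-38,0,0,0,0,20],[32,-27.7,0,0,0,0,20],[32,-27.7,0,0,0,0,20],[32,-27.7,0,0,0,0,20],[32,-27.7,20,0,0,0,20],[0,0,40,0,0,0,20],[0,0,40,0,0,0,20],[0,0,12,0,0,0,20],[0,0,0,0,0,0,20]]]'
```

```text
time_s: 7.78
eef_pos: [0.5214, 0.1928, 0.0536]
tool_rot: [-3.141, 0.001, 0.47]
contact_force: [0.1, -0.7, -0.7]
grip_width: 0.0276
gripper_force: 39.9
```

Run:
```python
from h import *
W=r.get_image("side");print(r.recognise(W,"offcut")[:2],r.recognise(W,"scrap_bin")[:1])
cv2.imwrite('pics/s2.png',cv2.resize(np.ascontiguousarray(np.asarray(W["pixels"])[150:340,140:340,::-1]),None,fx=2.5,fy=2.5))
```

```text
[{'bbox': [0.3732, 0.6794, 0.4277, 0.7391], 'conf': 0.72}, {'bbox': [0.4457, 0.4667, 0.4797, 0.5417], 'conf': 0.45}] [{'bbox': [0.3189, 0.6474, 0.476, 0.8383], 'conf': 0.63}]
```

View pics/s2.png

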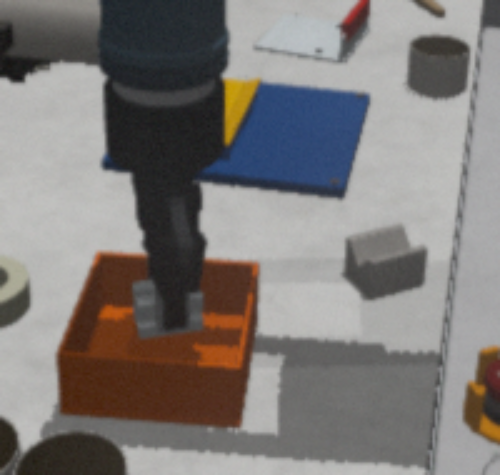

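The offcut hangs between the fingers inside the bin walls, at about (165,310) in the crop. The V block and cup have not moved.

```bash
python3 -m creep '[[[0,0,12,0,0,0,20],[0,0,0,0,0,0,52],[0,0,0,0,0,0,52],[0,0,0,0,0,0,52],[0,0,-40,0,0,0,52],[0,0,-50,0,0,0,52],[0,0,-50,0,0,0,52],[-32.2,28.5,-50,0,0,0,52],[-32.2,28.5,0,0,0,0,52],[-32.2,28.5,0,0,0,0,52],[-32.2,28.5,0,0,0,0,52]]]'
python3 -m creep '[[[-21.1,41.6,0,0,0,0,52],[-21.1,41.6,0,0,0,0,52],[-21.1,41.6,0,0,0,0,52],[-21.1,41.6,0,0,0,0,52],[-21.1,41.6,0,0,0,0,52],[-21.1,41.6,0,0,0,0,52],[-21.1,41.6,0,0,0,0,52],[-21.1,41.6,0,0,0,0,52],[-21.1,41.6,0,0,0,0,52],[-21.1,41.6,0,0,0,0,52],[0,0,0,0,0,-0.162,52],[0,0,0,0,0,-0.162,52],[0,0,0,0,0,-0.162,52],[0,0,0,0,0,-0.162,52],[0,0,0,0,0,-0.162,52],[0,0,0,0,0,0,52]]]'
python3 - <<'E'
from h import *
np.set_printoptions(precision=4,suppress=True)
W=r.get_image("wrist");save(W,'w3.png');S=r.get_image("side")
print(r.recognise(S,"offcut")[:2])
for q,z in(("strip",0),("strip_grip",.034),("strip_edge",.002),("cup_near",0)):
    for k in r.place_of(W,q)[:1]: print(q,round(k["conf"],2),np.array(k["position"])*[512,384],atz(W,k["position"],z))
hsv=cv2.cvtColor(np.asarray(W["pixels"]).copy(),cv2.COLOR_RGB2HSV)
m=(((hsv[...,0]<8)|(hsv[...,0]>172))&(hsv[...,1]>150)&(hsv[...,2]>60)).astype(np.uint8)
c=max(cv2.findContours(m,0,2)[0],key=cv2.contourArea)[:,0]+.5
for z in(.046,):
  X=np.array([atz(W,u/[512,384],z)[:2] for u in c]).astype(np.float32);print(cv2.minAreaRect(X)); print(cv2.boxPoints(cv2.minAreaRect(X)))
l=cv2.fitLine(X,2,0,.01,.01).ravel();print(l,np.arctan2(l[1],l[0]))
E
```

```text
time_s: 9.3
eef_pos: [0.4587, 0.034, 0.2297]
tool_rot: [3.141, -0.001, 0.47]
contact_force: [0.7, -0.3, -0.1]
grip_width: 0.0517
gripper_force: 0.0
time_s: 11.3
eef_pos: [0.4595, -0.4313, 0.2293]
tool_rot: [3.142, 0.0, 1.278]
contact_force: [-0.5, -0.2, -0.4]
grip_width: 0.0523
gripper_force: 0.0
[{'bbox': [0.3779, 0.7138, 0.4295, 0.7724], 'conf': 0.65}]
strip 0.7 [312.576  132.7104] [ 0.5226 -0.4195  0.    ]
strip_grip 0.61 [270.7968 143.5008] [ 0.4772 -0.4123  0.034 ]
strip_edge 0.71 [372.1216 122.688 ] [ 0.5848 -0.4271  0.002 ]
cup_near 0.97 [151.296   87.5136] [ 0.3754 -0.3272  0.    ]
((0.4774779677391052, -0.41193321347236633), (0.08831300586462021, 0.008815303444862366), 82.14618682861328)
[[ 0.4671 -0.4551]
 [ 0.4758 -0.4563]
 [ 0.4879 -0.3688]
 [ 0.4791 -0.3676]]
[ 0.1448  0.9895  0.4777 -0.4102] 1.4255238
```

View pics/w3.png

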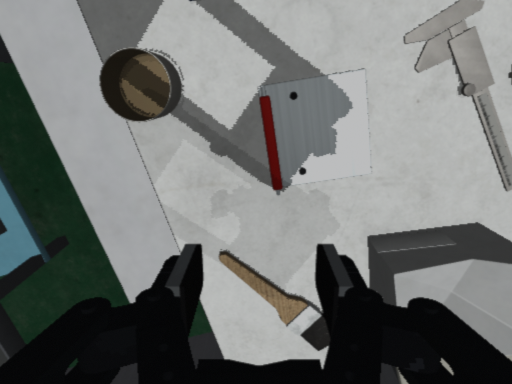

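The bar runs from (265,98) to (278,188) and the strip yaw is about -0.137. The cup at (140,84) is clear of the grasp, and the side camera now finds the offcut at the bin's position.

```bash
python3 -m creep '[[[23.7,11.7,0,0,0,0,44],[0,0,40,0,0,-0.156,44],[0,0,45,0,0,0,44],[0,0,45,0,0,0,44],[0,0,40,0,0,0,44],[0,0,20,0,0,0,44],[0,0,10,0,0,0,44],[0,0,5,0,0,0,44],[0,0,0,0,0,0,44],[0,0,0,0,0,0,3],[0,0,0,0,0,0,3],[0,0,0,0,0,0,3],[0,0,0,0,0,0,3],[0,0,0,0,0,0,3],[0,0,0,0,0,0,3],[0,0,0,0,0,0,3]]]' 80
```

```text
time_s: 13.65
eef_pos: [0.4779, -0.4125, 0.0253]
tool_rot: [3.14, 0.001, 1.436]
contact_force: [-0.3, -0.8, 5.6]
grip_width: 0.0086
gripper_force: 79.9
```

Run:
```python
from h import *
from scipy.spatial.transform import Rotation as R
from scipy.optimize import least_squares
np.set_printoptions(precision=4,suppress=True)
im=cv2.imread('pics/w1.png')[:,:,::-1]
W=r.get_image("wrist");s=r.read_state();pose=lambda p,e:np.block([[R.from_euler('xyz',e).as_matrix(),np.array(p)[:,None]],[np.zeros((1,3)),1]])
C=np.linalg.inv(pose(s["eef_pos"],s["tool_rot"]))@np.array(W["world_from_camera"])
W["world_from_camera"]=pose([.4587,-.151,.2394],[np.pi,0,.001])@C
hsv=cv2.cvtColor(np.ascontiguousarray(im),cv2.COLOR_RGB2HSV)
blue=(hsv[...,0]>100)&(hsv[...,0]<130)&(hsv[...,1]>120)
blue[:, :150]=0;blue[:,390:]=0;blue[200:]=0
g=lambda u,v,z:atz(W,np.array([u,v])/[512,384],z)[:2]
front=np.array([g(c+.5,np.where(blue[:,c])[0].max()+1,.012) for c in range(195,350)])
left=np.array([g(np.where(blue[v])[0].min(),v+.5,.012) for v in range(5,170)])
right=np.array([g(np.where(blue[v])[0].max()+1,v+.5,.012) for v in range(5,170)])
def res(p):
    x,y,a=p;f=lambda X:(X-[x,y])@np.array([[np.cos(a),-np.sin(a)],[np.sin(a),np.cos(a)]])
    return np.r_[f(front)[:,0]+.12,f(left)[:,1]-.1,f(right)[:,1]+.1]
o=least_squares(res,[.557,-.16,.02],loss='soft_l1',f_scale=.0005);e=res(o.x)
print("plate",o.x,[round(1000*float(np.median(v)),2) for v in np.split(e,[155,320])])
for n,A in(("front",front),("left",left),("right",right)):
    l=cv2.fitLine(A.astype(np.float32),cv2.DIST_HUBER,0,.001,.001).ravel();print(n,np.arctan2(l[1],l[0]),l[2:])
yel=(hsv[...,0]>15)&(hsv[...,0]<35)&(hsv[...,1]>150)
lip=np.array([g(c+.5,np.where(yel[:100,c])[0].max()+1,.028) for c in range(200,342)])
l=cv2.fitLine(lip.astype(np.float32),cv2.DIST_HUBER,0,.001,.001).ravel();print("lip",l,np.arctan2(l[1],l[0]), lip.mean(0))
```

```text
plate [ 0.558  -0.1618  0.0152] [-0.0, -1.46, 1.45]
front -1.5547776 [ 0.4381 -0.1657]
left 0.01600682 [ 0.5323 -0.0637]
right 0.016207835 [ 0.5325 -0.2608]
lip [ 0.0156 -0.9999  0.5475 -0.1622] -1.5552136 [ 0.5475 -0.1622]
```

```bash
python3 -m creep '[[[0,0,-25,0,0,0,3],[0,0,-45,0,0,0,3],[0,0,-40,0,0,0,3],[34.1,-12.6,0,0,0,0,3],[34.1,-12.6,0,0,0,0,3],[34.1,-12.6,0,0,0,0,3],[34.1,-12.6,0,0,0,0,3],[34.1,-12.6,0,0,0,0,3],[34.1,-12.6,0,0,0,0,3],[34.1,-12.6,0,0,0,0,3],[0,0,20,0,0,-0.076,3],[0,0,35,0,0,-0.075,3],[0,0,20,0,0,0,3],[0,0,10,0,0,0,3],[0,0,0,0,0,0,3]]]'
python3 - <<'E'
from h import *
np.set_printoptions(precision=4,suppress=True)
W=r.get_image("wrist");S=r.get_image("side");s=r.read_state();print(s["eef_pos"],s["tool_rot"],s["contact_force"],s["grip_width"])
cv2.imwrite('pics/w4.png',np.vstack([np.asarray(W["pixels"])[:,:,::-1],cv2.resize(np.ascontiguousarray(np.asarray(S["pixels"])[150:240,170:330,::-1]),(512,200))]))
for q,z in(("strip_edge",.027),("strip_grip",.059),("flap_edge",.021),("strip",.025)):
    L=[]
    for n,p in(("w",W),("s",S)):
        for k in r.place_of(p,q)[:1]: print(q,n,round(k["conf"],2),np.array(k["position"])*[512,384],atz(p,k["position"],z))
E
```

```text
time_s: 15.58
eef_pos: [0.4218, -0.1634, 0.0488]
tool_rot: [-3.14, -0.001, 1.587]
contact_force: [0.2, -0.9, -2.0]
grip_width: 0.0089
gripper_force: 78.6
[ 0.4227 -0.1639  0.0498] [3.1408 0.0006 1.5867] [ 0.9832 -0.9215 -2.011 ] 0.008902447655159806
strip_edge w 0.88 [463.616  238.5024] [ 0.5243 -0.1588  0.027 ]
strip_edge s 0.55 [247.9104 198.1824] [ 0.5221 -0.1498  0.027 ]
strip_grip w 0.65 [257.5872 273.4848] [ 0.4209 -0.1615  0.059 ]
flap_edge s 0.69 [231.3216 191.3088] [ 0.5722 -0.1879  0.021 ]
strip w 0.6 [355.2768 238.1952] [ 0.4705 -0.1604  0.025 ]
strip s 0.97 [273.408 196.8  ] [ 0.4646 -0.1766  0.025 ]
```

View pics/w4.png

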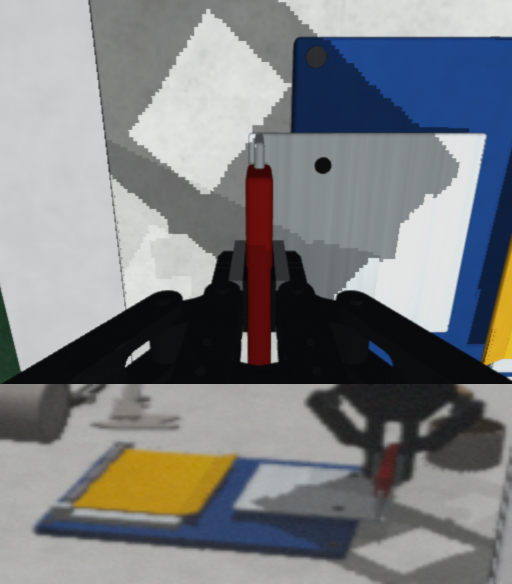

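The strip is held level and parallel to the plate. Its front edge is at about column 466, with the flap lip still ahead at about column 500. Next I lower it to the plate.

```bash
python3 -m creep '[[[0,0,8,0,0,0,3],[0,0,3,0,0,0,3],[0,0,1,0,0,0,3],[0,0,0,0,0,0,3]]]'; python3 -m creep '[[[0,0,0.5,0,0,0,3],[0,0,0.5,0,0,0,3],[0,0,0,0,0,0,3]]]'
```

```text
time_s: 16.58
eef_pos: [0.4219, -0.1634, 0.0372]
tool_rot: [-3.141, -0.0, 1.587]
contact_force: [-1.4, 1.3, 2.7]
grip_width: 0.0086
gripper_force: 79.5
time_s: 16.95
eef_pos: [0.4219, -0.1634, 0.0372]
tool_rot: [-3.141, -0.0, 1.587]
contact_force: [-5.6, 2.6, 14.7]
grip_width: 0.0086
gripper_force: 81.3
```

```bash
python3 -m creep '[[[0,0,-0.8,0,0,0,3],[0,4,0,0,0,0,3],[0,6,0,0,0,0,3],[0,6,0,0,0,0,3],[0,6,0,0,0,0,3],[0,0,0,0,0,0,3]]]'
python3 - <<'E'
from h import *
S=r.get_image("side");W=r.get_image("wrist")
a=np.asarray(W["pixels"])[100:384,230:512,::-1];b=np.asarray(S["pixels"])[165:235,180:320,::-1]
cv2.imwrite('pics/w5.png',np.vstack([cv2.resize(np.ascontiguousarray(a),(560,350),interpolation=cv2.INTER_AREA),cv2.resize(np.ascontiguousarray(b),(560,240))]))
E
```

```text
time_s: 17.7
eef_pos: [0.445, -0.1636, 0.0372]
tool_rot: [3.141, 0.001, 1.587]
contact_force: [-0.1, 0.2, 3.7]
grip_width: 0.009
gripper_force: 79.7
```

View pics/w5.png

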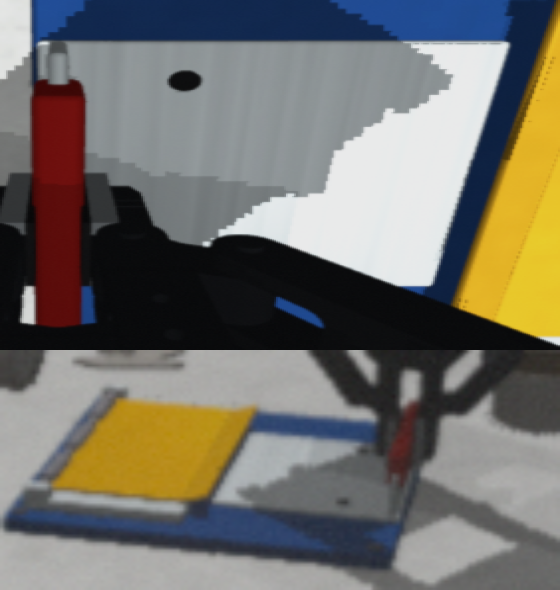

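The strip lies flat and parallel to the lip, with its edge (column 437–507 in the crop) just ahead of the lip. Now sliding it under.

```bash
python3 -m creep '[[[0,5,0,0,0,0,3],[0,5,0,0,0,0,3],[0,5,0,0,0,0,3],[0,0,0,0,0,0,3]]]'; python3 -m creep '[[[0,5,0,0,0,0,3],[0,5,0,0,0,0,3],[0,5,0,0,0,0,3],[0,5,0,0,0,0,3],[0,0,0,0,0,0,3]]]'
```

```text
time_s: 18.3
eef_pos: [0.459, -0.1631, 0.0372]
tool_rot: [-3.141, 0.0, 1.587]
contact_force: [-3.0, 1.0, 6.3]
grip_width: 0.0088
gripper_force: 80.1
time_s: 18.92
eef_pos: [0.479, -0.1628, 0.0373]
tool_rot: [-3.141, 0.0, 1.587]
contact_force: [-1.8, 0.4, 6.5]
grip_width: 0.0085
gripper_force: 80.1
```

```bash
python3 -m creep '[[[0,3,0,0,0,0,3],[0,3,0,0,0,0,3],[0,3,0,0,0,0,3],[0,2,0,0,0,0,3],[0,2,0,0,0,0,3],[0,0,0,0,0,0,3]]]'
python3 - <<'E'
from h import *
S=r.get_image("side")
b=np.asarray(S["pixels"])[160:230,180:320,::-1]
cv2.imwrite('pics/s6.png',cv2.resize(np.ascontiguousarray(b),(700,350),interpolation=cv2.INTER_CUBIC))
E
```

```text
time_s: 19.68
eef_pos: [0.4914, -0.1625, 0.0372]
tool_rot: [-3.14, -0.0, 1.587]
contact_force: [-4.0, -0.3, 8.0]
grip_width: 0.0088
gripper_force: 80.4
```

View pics/s6.png

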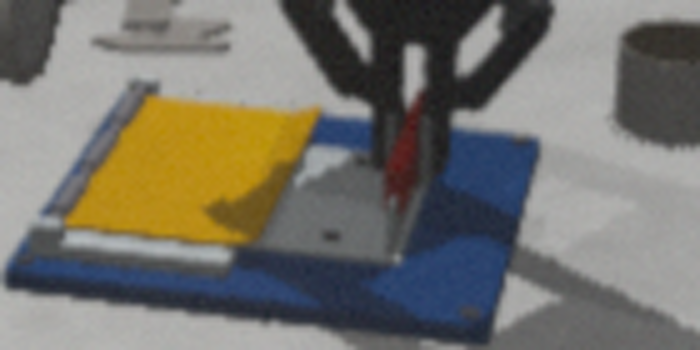

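The strip is under the flap, which still lies flat. Creeping towards the stop.

```bash
python3 -m creep '[[[0,1,0,0,0,0,3],[0,1,0,0,0,0,3],[0,1,0,0,0,0,3],[0,1,0,0,0,0,3],[0,0,0,0,0,0,3]]]'; python3 -m creep '[[[0,0.7,0,0,0,0,3],[0,0.7,0,0,0,0,3],[0,0,0,0,0,0,3]]]'
```

```text
time_s: 20.35
eef_pos: [0.4952, -0.1624, 0.0372]
tool_rot: [-3.14, -0.0, 1.587]
contact_force: [-4.9, 0.4, 8.9]
grip_width: 0.0087
gripper_force: 80.4
time_s: 20.72
eef_pos: [0.4966, -0.1624, 0.0372]
tool_rot: [-3.14, -0.0, 1.587]
contact_force: [-5.2, -0.6, 9.1]
grip_width: 0.0087
gripper_force: 80.4
```

```bash
python3 -m creep '[[[0,0.7,0,0,0,0,3],[0,0.7,0,0,0,0,3],[0,0,0,0,0,0,3]]]'; python3 -m creep '[[[0,0.7,0,0,0,0,3],[0,0.7,0,0,0,0,3],[0,0,0,0,0,0,3]]]'
```

```text
time_s: 21.1
eef_pos: [0.498, -0.1624, 0.0372]
tool_rot: [-3.14, -0.0, 1.587]
contact_force: [-5.6, 0.3, 9.4]
grip_width: 0.0089
gripper_force: 80.4
time_s: 21.48
eef_pos: [0.4986, -0.1623, 0.0372]
tool_rot: [-3.138, -0.0, 1.587]
contact_force: [-7.3, -0.7, 10.1]
grip_width: 0.0086
gripper_force: 80.8
```

```bash
python3 -c "
from bench import r;s=r.read_state();print(s['moment'],s['contact_force'],s['tool_rot'])"
python3 -m creep '[[[0,0.7,0,0,0,0,3],[0,0,0,0,0,0,3]]]'; python3 -m creep '[[[0,0.7,0,0,0,0,3],[0,0,0,0,0,0,3]]]'; python3 -c "
from bench import r;s=r.read_state();print(s['moment'],s['contact_force'],s['tool_rot'])"
```

```text
[-0.15433678  1.09653368  0.05287832] [-7.28429103 -0.67459882 10.09515964] [-3.13824733e+00 -3.73911040e-04  1.58722288e+00]
time_s: 21.72
eef_pos: [0.4986, -0.1623, 0.0372]
tool_rot: [-3.137, -0.001, 1.587]
contact_force: [-10.8, -1.6, 12.7]
grip_width: 0.009
gripper_force: 81.1
time_s: 21.98
eef_pos: [0.4986, -0.1623, 0.0372]
tool_rot: [-3.136, -0.001, 1.588]
contact_force: [-13.3, -2.2, 14.3]
grip_width: 0.0087
gripper_force: 81.4
[-0.42187536  1.71202799 -0.05490258] [-13.25662396  -2.23696718  14.28877189] [-3.13565296e+00 -6.14089418e-04  1.58758439e+00]
```

```bash
python3 -m creep '[[[0,0.8,-0.3,0,0,0,3],[0,0.8,-0.3,0,0,0,3],[0,0,0,0,0,0,3],[0,0,0,0,0,0,3]]]'
python3 - <<'E'
from h import *
np.set_printoptions(precision=4,suppress=True)
s=r.read_state();print(s['moment'],s['contact_force'],s['tool_rot'],s['eef_pos'])
W=r.get_image("wrist");S=r.get_image("side")
a=np.asarray(W["pixels"])[100:384,200:512,::-1];b=np.asarray(S["pixels"])[160:230,180:320,::-1]
cv2.imwrite('pics/w7.png',np.vstack([cv2.resize(np.ascontiguousarray(a),(624,340)),cv2.resize(np.ascontiguousarray(b),(624,250))]))
E
```

```text
time_s: 22.48
eef_pos: [0.4986, -0.1623, 0.0372]
tool_rot: [-3.132, -0.001, 1.588]
contact_force: [-17.8, -4.4, 14.4]
grip_width: 0.009
gripper_force: 81.3
[-0.7623  2.218  -0.0345] [-17.7817  -4.4494  14.3801] [-3.1325 -0.0012  1.5878] [ 0.4986 -0.1623  0.0372]
```

View pics/w7.png

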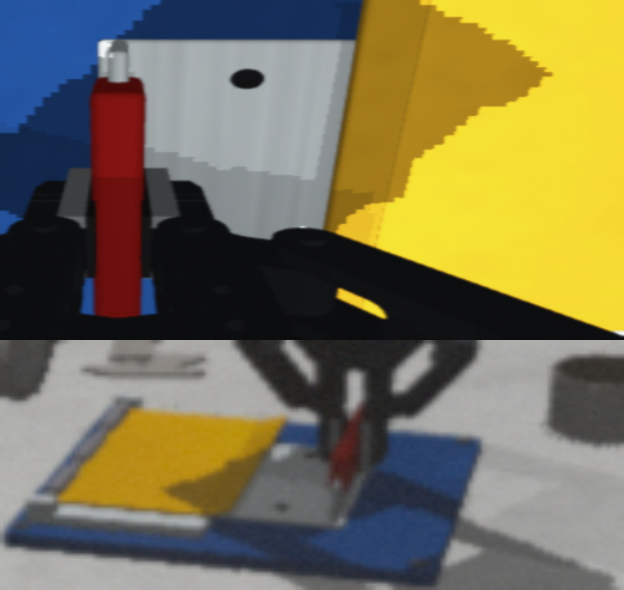

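```bash
python3 -m creep '[[[0,-0.8,0,0,0,0,3],[0,-0.8,-0.1,0,0,0,3],[0,0,0,0,0,0,3],[0,0,0,0,0,0,3]]]'
```

```text
time_s: 23.08
eef_pos: [0.4986, -0.1623, 0.0372]
tool_rot: [-3.136, -0.001, 1.587]
contact_force: [-12.1, -3.6, 7.8]
grip_width: 0.0086
gripper_force: 80.4
```

```bash
python3 -m creep '[[[0,-0.5,0.2,0,0,0,3],[0,0,0,0,0,0,3],[0,0,0,0,0,0,3],[0,0,0,0,0,0,3]]]'
python3 - <<'E'
from h import *
np.set_printoptions(precision=4,suppress=True)
S=r.get_image("side");W=r.get_image("wrist")
s=r.read_state();print(s['moment'],s['contact_force'],s['tool_rot'],s['eef_pos'],s['time_s'])
print(r.recognise(S,"offcut")[:1])
for q,z in(("strip_grip",.046),("strip",.012)):
    for p in(S,W):
        for k in r.place_of(p,q)[:1]: print(q,round(k["conf"],2),atz(p,k["position"],z))
for q in("cup_near","v_block"):
    for k in r.place_of(S,q)[:1]: print(q,atz(S,k["position"],0))
E
```

```text
time_s: 23.58
eef_pos: [0.4986, -0.1623, 0.0372]
tool_rot: [-3.137, -0.001, 1.587]
contact_force: [-9.8, -2.3, 9.9]
grip_width: 0.0087
gripper_force: 80.5
[-0.3962  1.2118 -0.0393] [-10.3315  -2.6441   8.8677] [-3.1366 -0.0007  1.5873] [ 0.4986 -0.1623  0.0372] 23.675
[{'bbox': [0.3832, 0.7109, 0.4285, 0.7648], 'conf': 0.78}]
strip_grip 0.56 [ 0.5005 -0.1688  0.046 ]
strip_grip 0.83 [ 0.4979 -0.1604  0.046 ]
strip 0.84 [ 0.5485 -0.1617  0.012 ]
strip 0.82 [ 0.5483 -0.1589  0.012 ]
cup_near [ 0.3747 -0.3039  0.    ]
v_block [0.3821 0.0393 0.    ]
```

```bash
python3 -c "
from bench import r;print(r.job_done())"
```

```text
the job is handed in; nothing more can be done
None
```

The offcut is in the scrap bin, and the strip is under the flap, home against the stop and held flat on the plate with about 10 N down and 10 N against the stop; I handed the job in at about 24 s, with the flap still down and the cup and V block unmoved as far as the cameras show.

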